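Close the flake mould and start its locking screw

ROBOT

A 6-joint arm with a two-finger parallel gripper is mounted at the origin on the work surface. World frame = base frame: x ahead of the robot, y to its left, z up, the work surface at z = 0. Lengths are in m, angles in rad, forces in N, time in s.
With the tool pointing down it reaches from about 0.325 to 0.775 m from the base axis. Payload 5.5 kg.
Tool frame: the origin (TCP) lies midway between the tips of the shut fingers; the grasp point (between the pads) lies 19 mm behind it; z points along the fingers, y is the direction in which the jaws open and shut (so a half turn about z gives the same grasp; the last joint's range is limited). The gripper opens to 88 mm and grips with 3 to 60 N. Pads are 20 mm wide; open, the fingers measure 115 mm over their backs; the gripper's body (75 mm by 178 mm) begins 61 mm behind the grasp point.
Start: joints at [1.155, 0.091, 1.231, -0, 1.82, -0.057], TCP at [0.211, 0.562, 0.223] pointing down, gripper open.
Joint ranges: [-2.87, 2.87], [-0.86, 2.18], [0.17, 2.46], [-1.51, 4.65], [0.06, 2.69], [-2.65, 2.65]. Speed limits (rad/s): [2.57, 2.57, 3.01, 3.14, 3.14, 3.14].

INTERFACE

Orientations are given as a rotation vector (axis times angle).
In Python, from bench import bot, camera, order gives the robot as it stands.
- The arm moves only by the tool carry_out, never from a script. Its argument "targets" is a list of rows, each a list of 7 numbers: the shift along the tool's x, y, z in cm, then the turn, a rotation vector about the tool's x, y, z in rad, then the finger opening in cm, from 0 to 8.78. A call has exactly 5 rows; each row is the pose to reach, as a shift and turn from the pose commanded when the call began, along the tool's axes at that moment; what a row does not reach only later rows make up. A row lasts 1/10 s, in which the tool goes at most 50 mm and 8.59 degrees, less where a joint would pass 70% of its speed; a pose out of reach is approached as far as the arm can. A call with a gripper value outside its range is refused whole. The fingers move at their own pace and stop on an object; "force" is the grip in N (left out, the last holds). Time passes only in rows, so rows that repeat a pose let the fingers close, or fill a call up. It gives the time, the measured TCP pose, the force and the opening at its end, in the units of the state.
- bot.observe(): the state, without advancing time (a new reading comes with each control period).
- camera(name): name is "scene" or "top" or "wrist"; returns a dict with "pixels" (384x512x3 uint8, red, green, blue), "depth" (384x512 float32, m along the optical axis (not along the pixel's ray), 0 where there is no reading), "camera_matrix" (3x3 intrinsics, pixels), "extrinsics" (4x4, takes a point from world to camera coordinates). Camera axes: x right, y down, z forward; pixel columns grow to the right and rows downward; lengths in m; the calibration is good to about 2 mm. A picture is of the moment at which its call begins.
- order.hand_in(): hands the job in, once; it reports no verdict.
The state is a dict: "time_s": time; "qpos": joint angles; "joint_vel": joint speeds; "effort": joint torques, N m; "eef_pos": TCP position; "ee_rot": TCP orientation; "wrist_force": force on the tool from outside, world axes, zero at the start; "wrist_torque": the same for the moment, N m; "finger_gap": finger opening in m.
Only numpy, scipy, OpenCV 4.12 (cv2) and the standard library are available. Lean on these libraries where they do the work, as an engineer would, in place of code of your own. Each camera call takes 0.05 s, during which the arm holds its last target. There are 200 camera calls.

TASK

Close the recycled-plastic mould: pick up its loose yellow lid and seat it fully home on the mould's two pins. Then start the locking screw by its crank's red grip sleeve: turn it backward (anticlockwise seen from above) until it drops into its thread, stop there, then turn it forward (clockwise) one full turn and finish with the gripper still closed on the red sleeve, holding the screw still in that place. Leave the cup, the screwdriver and the offcut where they are.

Things in the scene. Friction and masses are not known exactly. Their poses are not given: they have to be found in the camera images.
- lid_grip (a point): Loose lid: yellow plate 100 x 130 x 6 mm (its x, y, z), lying flat on the bench, 0.25 kg. On its middle stands a black bar handle, 16 mm wide in x, 44 mm long in y, 30 mm tall above the plate. This point is on the handle's middle line, 9 mm below its top and 27 mm above the lid's underside. Axes are the lid's own, z up. Two through holes of 13 mm diameter at y = +48 and -48 mm on the lid's middle line; it fits either way round.
- lid_under (a point): Centre of the lid's underside (27 mm below lid_grip), same axes.
- mould_seat (a point): Fixed aluminium mould block 110 x 260 x 50 mm (x, y, z) with an open cavity of coloured flakes. This point is where the centre of the lid's underside belongs: on the block's top face, 50 mm above the bench, midway between two upright pins. Axes are the block's: x across it, y along it towards the screw, z up. The pins stand at y = +48 and -48 mm from here, 10 mm diameter, 14 mm tall with conical tips.
- screw_axis (a point): Fixed point on the vertical axis of the locking screw, at the top of the blue round boss (48 mm diameter, 43 mm tall) on the mould block, 140 mm along the block's y from mould_seat. Axes as the block's.
- sleeve_center (a point): Centre of the red grip sleeve (26 mm diameter, 36 mm tall, upright) on the screw's black crank, 48 mm out from the screw axis; about 75 mm above the boss top while the screw is up. The sleeve spins freely on its pin, so the gripper need not turn while it leads the sleeve round the circle, and it floats on a light spring (60 N/m) up to 14 mm up or down the pin, so the screw can rise and drop while the sleeve is gripped. The crank pin's cap ends 40 mm above the sleeve's centre.
- screw_turn (a joint): Turn of the locking screw, rad: grows forward (clockwise from above, screwing in), falls backward. It starts near 2; the value at which the thread drops differs each time, 1 to 3 rad back from the start. Turning takes about 1 to 2 N at the sleeve.
- screw_depth (a joint): How far the screw has sunk, m: grows downward. The thread lead is 8 mm a turn. At the start the screw (0.45 kg, sinking by its own weight) rests on the thread's lip, 1 to 4 mm down; turned backward it rises to about 0, then drops at once by 8 mm where the thread begins; from there a turn forward draws it down another 8 mm, to about 16 mm. It cannot go beyond 23 mm.
- flake_cup_mid (a point): Bystander: grey plastic cup, 72 mm across, 70 mm tall; point half-way up.
- screwdriver_mid (a point): Bystander: screwdriver with a green handle lying on the bench; point about its middle.
- offcut_mid (a point): Bystander: speckled plastic offcut 100 x 70 x 12 mm lying flat; its centre.
Things that resemble listed ones, but are neither listed nor needed, are in the scene too. Of the things that look like the part that bears lid_grip, take the one that is farthest from the robot's base at the start.

How it is judged:
On the way, in this order (a step that is already met when the one before it is completed fails the run):
1. the lid is seated on the pins (horizontal distance between lid_under and mould_seat below 0.004 m and z of lid_under in the frame of mould_seat between -0.003 and 0.0025 m and angle between the y axis of lid_under and the y axis of mould_seat, either way round below 0.06 rad and contact force between the fingers and lid below 0.1 N), for 0.2 s.
2. the screw, turned backward, has dropped into its thread (value of joint screw_depth between 0.0062 and 0.0095 m and value of joint screw_turn below 1.3 rad), for 0.1 s.
At the end, for the whole second after the job is handed in: Lid on the mould within 4 mm of its place, flush within 2.5 mm, square within 0.06 rad; the screw dropped into its thread by turning backward, then one turn forward within a quarter turn (14 to 18 mm down), standing still, the fingers still gripping the red sleeve (over 1.5 N, centre within 22 mm) (horizontal distance between lid_under and mould_seat below 0.004 m and z of lid_under in the frame of mould_seat between -0.003 and 0.0025 m and angle between the y axis of lid_under and the y axis of mould_seat, either way round below 0.06 rad and value of joint screw_depth between 0.014 and 0.018 m and velocity of joint screw_turn between -0.2 and 0.2 rad/s and contact force between the fingers and grip_sleeve above 1.5 N and distance between the grasp point and sleeve_center below 0.022 m); the arm keeps its last pose, push and grip.
It fails at once if the cup, screwdriver or offcut is moved more than 30 mm (distance of any of flake_cup_mid, screwdriver_mid, offcut_mid from where it was at the start of the episode above 0.03 m).
It also fails if it takes over 72 s, if anything falls off the work surface, if the arm or the gripper's body presses on something with over 40 N, if the wrist force passes 120 N, or if a joint passes its speed limit or range.

## Working session

There is one attempt and no reset: what is moved stays moved. The work goes in short steps, Python scripts to look and compute and a tool call to move; the robot and the scene stay as the last step left them, time stands still between calls to the robot, and variables do not carry over. Pictures are saved under pics/ and viewed, about 8 in all and at most 12, crops included, and the job is handed in when it is done.

Besides the shell and the picture viewer there is one more tool, called after "Request:" by a JSON object that holds its "method" and its "body", one argument or row to a line. carry_out: Moves the arm, as the interface text tells. Its arguments: {"type":"object","properties":{"targets":{"type":"array","items":{"type":"array","items":{"type":"number"}}},"force":{"type":"number"}},"required":["targets"]}

```bash
ls; mkdir -p pics; cat > h.py <<'E'
import numpy as np, cv2
from scipy.spatial.transform import Rotation as R
from bench import bot, camera, order
def snap(n,f):
    c=camera(n); np.savez('pics/'+f+'.npz',**c); cv2.imwrite('pics/'+f+'.png',c['pixels'][:,:,::-1]); return c
def cloud(c):
    K=c['camera_matrix'];d=c['depth'];v,u=np.mgrid[:384,:512]
    P=np.stack([(u-K[0,2])/K[0,0]*d,(v-K[1,2])/K[1,1]*d,d],-1)
    E=c['extrinsics']; W=(P-E[:3,3])@E[:3,:3]; W[d==0]=np.nan; return W
E
python3 - <<'E'
from h import *
a=snap('top','t0');b=snap('scene','s0')
im=np.hstack([a['pixels'],b['pixels']])[:,:,::-1]
cv2.imwrite('pics/t0b.png',cv2.resize(a['pixels'][:,:,::-1],(800,600)))
print(bot.observe())
print(a['camera_matrix'],a['extrinsics'])
E
```

```text
pics
{'time_s': 0.1, 'qpos': array([ 1.15526821e+00,  9.17710789e-02,  1.23174776e+00,  1.55319480e-06,
        1.81980543e+00, -5.67052746e-02]), 'joint_vel': array([ 2.58542351e-05, -1.39468955e-03, -4.25583643e-03,  7.53521427e-05,
        1.49237747e-03, -6.04470577e-04]), 'effort': array([ 2.58550564e-03, -4.47857845e+01, -4.07569814e+01,  7.01503060e-02,
        2.84387358e-02, -1.50735555e-04]), 'eef_pos': array([0.21060039, 0.56154219, 0.22163743]), 'ee_rot': array([-5.60545363e-01, -3.09076562e+00,  2.64364116e-03]), 'wrist_force': array([ 0.44770283, -0.16402482,  0.11891505]), 'wrist_torque': array([ 0.00937936, -0.00633848,  0.01009258]), 'finger_gap': 0.08751138678448704}
[[484.0207348    0.         252.24333753]
 [  0.         484.0207348  194.79401584]
 [  0.           0.           1.        ]] [[ 0.00718274 -0.99976211 -0.02059446  0.03513192]
 [-0.9963642  -0.00540688 -0.08502438  0.52195441]
 [ 0.0848928   0.0211303  -0.99616601  1.35022431]
 [ 0.          0.          0.          1.        ]]
```

View pics/t0b.png

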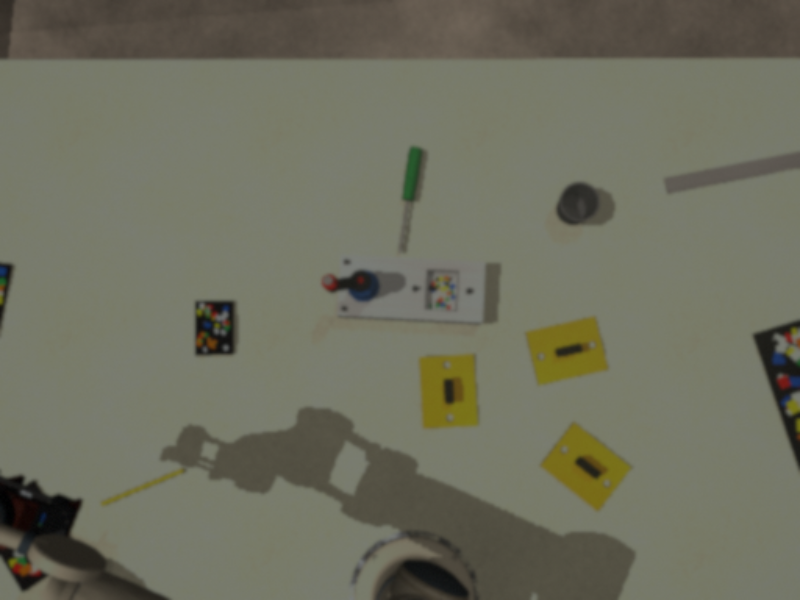

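View pics/s0.png

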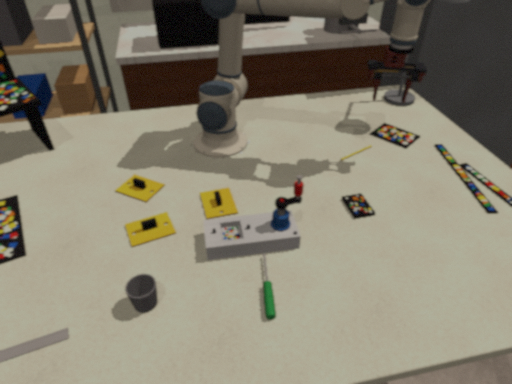

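The top view shows the three yellow lids at (567,350), (448,391) and (586,466), with the base near (415,570), so the first is the farthest. The mould pins are at (416,288) and (469,291), the screw boss at (363,285), the red sleeve at (330,282), and the offcut at (215,327).

```bash
cat > m.py <<'E'
from h import *
def rect(W,mask):
    P=W[mask];P=P[np.isfinite(P[:,0])]
    (c,s,a)=cv2.minAreaRect((P[:,:2]*1000).astype(np.float32)); return np.round(c,1),np.round(s,1),round(a,1),np.round(np.median(P[:,2])*1000,1)
E
python3 - <<'E'
from m import *
for f in ['t0','s0']:
    c=dict(np.load(f'pics/{f}.npz'));W=cloud(c);hsv=cv2.cvtColor(c['pixels'],cv2.COLOR_RGB2HSV)
    H,S,V=[hsv[...,i].astype(int) for i in range(3)]
    for n,m in dict(yel=(H>20)&(H<35)&(S>180),red=((H<8)|(H>172))&(S>140),blue=(H>100)&(H<125)&(S>120)).items():
        k,l,st,ce=cv2.connectedComponentsWithStats(m.astype(np.uint8))
        for i in range(1,k):
            if st[i,4]>25:
                try: print(f,n,ce[i].round(),st[i,4],rect(W,l==i),np.round(np.nanmedian(W[l==i],0),4))
                except Exception as e: pass
    # block top
    m=(abs(W[...,2]-.05)<.008)&(W[...,0]>.35)&(W[...,0]<.65)&(abs(W[...,1])<.3)
    k,l,st,ce=cv2.connectedComponentsWithStats(m.astype(np.uint8))
    for i in range(1,k):
        if st[i,4]>300: print(f,'block',rect(W,l==i),st[i])
    if f=='s0': cr=c['pixels'][170:270,190:330]
    else: cr=c['pixels'][150:220,200:330]
    cv2.imwrite(f'pics/{f}c.png',cv2.resize(cr[:,:,::-1],(780,int(780*cr.shape[0]/cr.shape[1])),interpolation=cv2.INTER_CUBIC))
E
```

```text
t0 yel [362. 224.] 1208 (array([ 441.4, -274.7]), array([ 91.2, 124. ]), 13.5, np.float64(5.0)) [ 0.4411 -0.2738  0.005 ]
t0 yel [287. 250.] 1239 (array([366.6, -60.3]), array([122. ,  93.1]), 3.3, np.float64(5.0)) [ 0.366  -0.0582  0.005 ]
t0 yel [507. 260.] 27 (array([ 342.6, -680.2]), array([19.5, 10.3]), 41.3, np.float64(5.8)) [ 0.3431 -0.6796  0.0058]
t0 yel [374. 298.] 1293 (array([ 234.2, -306.6]), array([123.6,  92.8]), 51.7, np.float64(5.0)) [ 0.2345 -0.3056  0.005 ]
t0 red [212. 183.] 28 (array([538.8, 136.3]), array([ 9.3, 19. ]), 33.1, np.float64(182.2)) [0.5373 0.1348 0.1822]
t0 red [501. 245.] 55 (array([ 384.5, -664.4]), array([22.5, 24.2]), 31.2, np.float64(4.9)) [ 0.3851 -0.6633  0.0049]
t0 red [ 15. 327.] 273 (array([217.5, 527.6]), array([55.4, 35. ]), 29.2, np.float64(381.9)) [0.2143 0.5222 0.3819]
t0 blue [  2. 173.] 31 (array([582.7, 768.6]), array([17.2, 17.8]), 83.6, np.float64(6.3)) [0.5829 0.7698 0.0063]
t0 blue [231. 188.] 34 (array([534. ,  94.2]), array([ 8.1, 27.4]), 5.8, np.float64(91.2)) [0.5339 0.0944 0.0912]
t0 blue [498. 230.] 57 (array([ 427.3, -65
[... 1845 characters left out ...]
]
s0 blue [ 20. 113.] 80 (array([-430.5, -837.7]), array([855.2,  44.3]), 22.5, np.float64(-171.3)) [-0.8044 -0.9791 -0.1713]
s0 blue [490. 209.] 26 (array([585.5, 768.3]), array([18.9, 16.7]), 26.4, np.float64(6.2)) [0.5856 0.7684 0.0062]
s0 blue [280. 221.] 223 (array([565.5,  89. ]), array([45.6, 32.2]), 76.9, np.float64(78.4)) [0.5728 0.0856 0.0784]
s0 blue [  5. 237.] 32 (array([ 389.8, -687.9]), array([26.2, 17.1]), 14.7, np.float64(7.4)) [ 0.3928 -0.6859  0.0074]
s0 blue [ 13. 244.] 50 (array([ 425.2, -658.1]), array([28. , 22.4]), 64.1, np.float64(7.1)) [ 0.4276 -0.6569  0.0071]
s0 block (array([550.2,   7. ]), array([261.7, 117.3]), 87.6, np.float64(50.1)) [ 203  210   97   40 2124]
```

View pics/t0c.png

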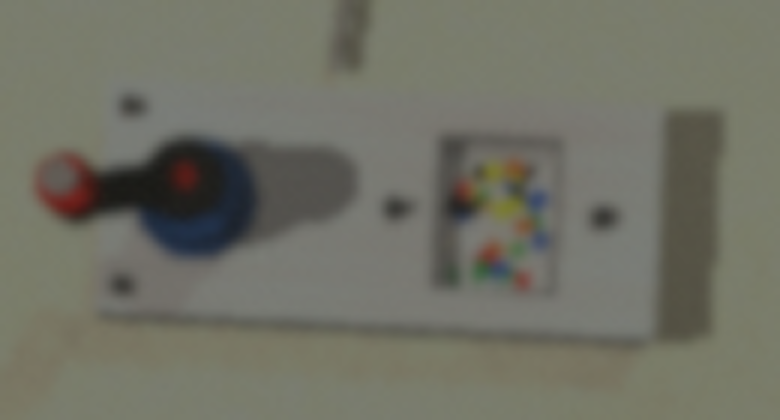

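```bash
cat >> h.py <<'E'
def go(p=None,yaw=None,back=None):
    """print shift (cm, tool axes) and z-turn so that TCP is at p (mm), tool y at world angle yaw (deg, mod 180), tool vertical"""
    s=bot.observe(); T=R.from_rotvec(s['ee_rot']); M=T.as_matrix()
    y=np.degrees(np.arctan2(M[1,1],M[0,1]))
    print('t',round(s['time_s'],2),'tcp',(s['eef_pos']*1000).round(1),'yaw',y.round(1),'q6',s['qpos'][5].round(2),'F',s['wrist_force'].round(1),'gap',round(s['finger_gap']*1000,1))
    if yaw is None: yaw=y
    d=(yaw-y+90)%180-90
    for dd in (d,d-180*np.sign(d)):
        a=np.radians(y+dd); yv=np.array([np.cos(a),np.sin(a),0]); z=np.array([0,0,-1.]); D=np.c_[np.cross(yv,z),yv,z]
        print('turn',R.from_matrix(M.T@D).as_rotvec().round(3), end=' ')
    if p is not None: print('shift cm',(M.T@(np.array(p)/1000-s['eef_pos'])*100).round(2))
def pix(c,u,v,z):
    K=c['camera_matrix'];E=c['extrinsics'];r=E[:3,:3].T@np.array([(u-K[0,2])/K[0,0],(v-K[1,2])/K[1,1],1]);o=-E[:3,:3].T@E[:3,3]
    return ((o+r*(z/1000-o[2])/r[2])*1000).round(1)
E
python3 - <<'E'
from h import *
c=dict(np.load('pics/t0.npz'))
p1=pix(c,265.8,184.7,57);p2=pix(c,300.8,186.2,57);print(p1,p2,(p1+p2)/2,np.linalg.norm(p1-p2))
print('crank head',pix(c,200+185/6,150+178/6,145),'sleeve cap',pix(c,200+62/6,150+177/6,205))
go([441.5,-274.7,150],13.5)
# block local z map: pin pts
W=cloud(c);m=(W[...,2]>.12)&(W[...,0]>.45)&(abs(W[...,1])<.25)
print(np.round(W[m]*1000)[:60].tolist())
E
```

```text
[5.47e+02 4.00e-01 5.70e+01] [543.4 -96.3  57. ] [545.2  -47.95  57.  ] 96.76698817262012
crank head [550.3  91.6 145. ] sleeve cap [543.5 138.3 205. ]
t 0.1 tcp [210.6 561.5 221.6] yaw 69.4 q6 -0.06 F [ 0.4 -0.2  0.1] gap 87.5
turn [-0.002  0.001  0.976] turn [-1.000e-03 -2.000e-03 -2.165e+00] shift cm [-50.99 -70.18   7.28]
[[569.0, 100.0, 138.0], [568.0, 97.0, 141.0], [569.0, 95.0, 137.0], [569.0, 92.0, 136.0], [569.0, 89.0, 139.0], [568.0, 86.0, 141.0], [569.0, 84.0, 135.0], [566.0, 105.0, 138.0], [565.0, 102.0, 142.0], [566.0, 100.0, 137.0], [566.0, 97.0, 136.0], [566.0, 95.0, 136.0], [566.0, 92.0, 138.0], [567.0, 89.0, 133.0], [566.0, 87.0, 138.0], [566.0, 84.0, 136.0], [566.0, 81.0, 136.0], [558.0, 144.0, 181.0], [557.0, 142.0, 183.0], [557.0, 139.0, 184.0], [557.0, 137.0, 183.0], [564.0, 108.0, 134.0], [564.0, 105.0, 136.0], [563.0, 102.0, 137.0], [564.0, 100.0, 136.0], [563.0, 97.0, 140.0], [564.0, 95.0, 135.0], [564.0, 92.0, 131.0], [564.0, 89.0, 136.0], [563.0, 87.0, 138.0], [563.0, 84.0, 139.0], [564.0, 81.0, 137.0], [564.0, 79.0, 135.0], [552.0, 144.0, 205.0], [552.0, 142.0, 206.0], [552.0, 139.0, 205.0], [552.0, 137.0, 204.0], [555.0, 137.0, 181.0], [555.0, 134.0, 182.0], [561.0, 108.0, 135.0], [561.0, 105.0, 139.0], [561.0, 102.0, 137.0], [561.0, 100.0, 136.0], [562.0, 97.0, 131.0], [561.0, 94.0, 139.0], [561.0, 92.0, 139.0], [561.0, 89.0, 139.0], [561.0, 87.0, 138.0], [561.0, 84.0, 136.0], [561.0, 81.0, 135.0], [561.0, 79.0, 139.0], [550.0, 147.0, 205.0], [549.0, 144.0, 209.0], [550.0, 142.0, 204.0], [550.0, 140.0, 201.0], [550.0, 137.0, 202.0], [550.0, 134.0, 205.0], [552.0, 134.0, 183.0], [552.0, 131.0, 185.0], [559.0, 121.0, 127.0]]
```

Request:
{"method": "carry_out", "body": {
  "targets": [
    [-51,-70.2,0,0,0,0.976,6],
    [-51,-70.2,0,0,0,0.976,6],
    [-51,-70.2,0,0,0,0.976,6],
    [-51,-70.2,0,0,0,0.976,6],
    [-51,-70.2,0,0,0,0.976,6]
  ]
}}

```text
time_s: 0.6
eef_pos: [0.2772, 0.3189, 0.2221]
ee_rot: [1.661, 2.666, -0.001]
wrist_force: [1.4, -0.8, -0.0]
finger_gap: 0.0601
```

```bash
python3 -c "
from h import *
go([441.5,-274.7,200],13.5)"
```

```text
t 0.6 tcp [277.2 318.9 222.1] yaw 26.2 q6 0.32 F [ 1.4 -0.8 -0. ] gap 60.1
turn [-0.     0.     0.221] turn [-1.000e-03 -1.000e-03 -2.921e+00] shift cm [-60.53 -11.42   2.23]
```

Request:
{"method": "carry_out", "body": {
  "targets": [
    [-60.5,-11.4,0,0,0,0.22,6],
    [-60.5,-11.4,0,0,0,0.22,6],
    [-60.5,-11.4,0,0,0,0.22,6],
    [-60.5,-11.4,0,0,0,0.22,6],
    [-60.5,-11.4,0,0,0,0.22,6]
  ]
}}

```text
time_s: 1.1
eef_pos: [0.3452, 0.0784, 0.2225]
ee_rot: [1.936, 2.473, 0.001]
wrist_force: [1.8, 0.2, -0.1]
finger_gap: 0.0599
```

```bash
python3 -c "
from h import *
go([441.5,-274.7,150],13.5)"
```

```text
t 1.1 tcp [345.2  78.4 222.5] yaw 13.9 q6 -0.12 F [ 1.8  0.2 -0.1] gap 59.9
turn [0.001 0.    0.007] turn [-0.000e+00  1.000e-03 -3.135e+00] shift cm [-36.59   0.87   7.25]
```

Request:
{"method": "carry_out", "body": {
  "targets": [
    [-36.6,0.9,4,0,0,0.007,6],
    [-36.6,0.9,4,0,0,0.007,6],
    [-36.6,0.9,4,0,0,0.007,6],
    [-36.6,0.9,4,0,0,0.007,6],
    [-36.6,0.9,4,0,0,0.007,6]
  ]
}}

```text
time_s: 1.6
eef_pos: [0.4107, -0.1617, 0.195]
ee_rot: [1.946, 2.466, 0.0]
wrist_force: [2.1, 1.8, 0.2]
finger_gap: 0.0601
```

Request:
{"method": "carry_out", "body": {
  "targets": [
    [-11.6,0.3,3,0,0,0,6],
    [-11.6,0.3,3,0,0,0,6],
    [-11.6,0.3,3,0,0,0,6],
    [-11.6,0.3,3,0,0,0,6],
    [-11.6,0.3,3,0,0,0,6]
  ]
}}

```text
time_s: 2.1
eef_pos: [0.4404, -0.2711, 0.165]
ee_rot: [-1.945, -2.465, -0.001]
wrist_force: [-0.4, 0.8, -0.9]
finger_gap: 0.0597
```

```bash
python3 -c "
from h import *
go([441.5,-274.7,150],13.5)
snap('wrist','w1')"
```

```text
t 2.1 tcp [ 440.4 -271.1  165. ] yaw 13.4 q6 -0.85 F [-0.4  0.8 -0.9] gap 59.7
turn [-0.001 -0.002 -0.001] turn [-2.00e-03  1.00e-03  3.14e+00] shift cm [-0.38  0.02  1.5 ]
```

View pics/w1.png

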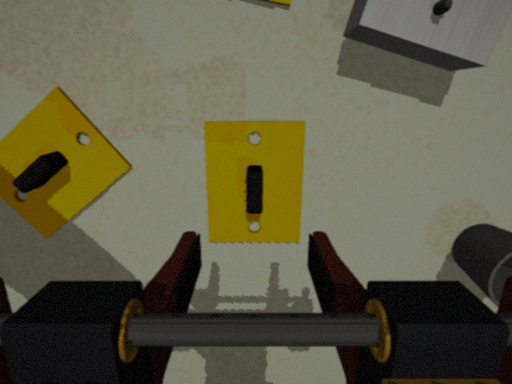

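The wrist view shows the lid square to the jaws, with its holes at (255,138) and (254,227) and its handle at (254,190).

```bash
python3 -c "
from m import *
c=dict(np.load('pics/w1.npz'));W=cloud(c)
a=pix(c,255,138.5,5);b=pix(c,254.3,227,5);print(a,b,(a+b)/2,np.linalg.norm(a-b),np.degrees(np.arctan2(*(a-b)[1::-1])))
hsv=cv2.cvtColor(c['pixels'],cv2.COLOR_RGB2HSV);y=(hsv[...,0]>20)&(hsv[...,0]<35)&(hsv[...,1]>180)
y[:,:195]=0;y[:110]=0;y[:,320:]=0;y[250:]=0
print(rect(W,y))
h=np.zeros_like(y);h[160:220,240:270]=c['pixels'][160:220,240:270].max(-1)<40
P=W[h&(W[...,2]>.03)];print('handle top',P.mean(0),P.min(0),P.max(0))
go([441.5,-274.7,17],13.5)"
```

```text
[ 432.9 -230.1    5. ] [ 454.4 -323.5    5. ] [ 443.65 -276.8     5.  ] 95.8426314329902 102.96325131005781
(array([ 443.1, -276.5]), array([ 99. , 129.8]), 13.1, np.float64(6.5))
handle top [ 0.44250583 -0.27476108  0.0361591 ] [ 0.43178683 -0.2970347   0.03000189] [ 0.4537982  -0.25400097  0.03851545]
t 2.15 tcp [ 440.7 -270.7  165.7] yaw 13.5 q6 -0.85 F [-0.7  0.2  0.4] gap 60.0
turn [ 0. -0. -0.] turn [-1.000e-03 -0.000e+00  3.141e+00] shift cm [-4.100e-01 -1.000e-02  1.487e+01]
```

```bash
python3 -c "
from h import *
go([443.2,-276.3,11],13.1)"
```

```text
t 2.15 tcp [ 440.7 -270.7  165.7] yaw 13.5 q6 -0.85 F [-0.7  0.2  0.4] gap 60.0
turn [ 0.    -0.     0.007] turn [ 1.000e-03  0.000e+00 -3.135e+00] shift cm [-0.61  0.11 15.47]
```

Request:
{"method": "carry_out", "body": {
  "targets": [
    [-0.6,0.1,4,0,0,0.007,6],
    [-0.6,0.1,8,0,0,0.007,6],
    [-0.6,0.1,11,0,0,0.007,6],
    [-0.6,0.1,13,0,0,0.007,6],
    [-0.6,0.1,14,0,0,0.007,6]
  ]
}}

```text
time_s: 2.65
eef_pos: [0.4426, -0.2752, 0.0241]
ee_rot: [-1.951, -2.46, -0.0]
wrist_force: [0.1, 0.3, -0.1]
finger_gap: 0.0602
```

Request:
{"method": "carry_out", "body": {
  "targets": [
    [0,0,0.7,0,0,0,6],
    [0,0,1.4,0,0,0,6],
    [0,0,1.4,0,0,0,6],
    [0,0,1.4,0,0,0,4],
    [0,0,1.4,0,0,0,2.5]
  ]
}}

```text
time_s: 3.15
eef_pos: [0.4436, -0.2776, 0.0125]
ee_rot: [1.953, 2.458, 0.0]
wrist_force: [0.5, -0.2, -0.2]
finger_gap: 0.0475
```

Request:
{"method": "carry_out", "body": {
  "targets": [
    [0,0,0,0,0,0,0.5],
    [0,0,0,0,0,0,0.5],
    [0,0,0,0,0,0,0.5],
    [0,0,0,0,0,0,0.5],
    [0,0,0,0,0,0,0.5]
  ],
  "force": 35
}}

```text
time_s: 3.65
eef_pos: [0.4429, -0.2773, 0.0115]
ee_rot: [-1.954, -2.459, 0.001]
wrist_force: [-1.5, -0.1, 0.7]
finger_gap: 0.0161
```

```bash
python3 -c "
from h import *
go([443.2,-276.3,11],13.1)"
```

```text
t 3.65 tcp [ 442.9 -277.3   11.5] yaw 13.1 q6 -0.85 F [-1.5 -0.1  0.7] gap 16.1
turn [-0.     0.    -0.001] turn [0.000e+00 1.000e-03 3.141e+00] shift cm [0.09 0.05 0.05]
```

Request:
{"method": "carry_out", "body": {
  "targets": [
    [0,0,-1,0,0,0,0.5],
    [0,0,-3,0,0,0,0.5],
    [0,0,-6,0,0,0,0.5],
    [0,0,-9,0,0,0,0.5],
    [0,0,-12,0,0,0,0.5]
  ]
}}

```text
time_s: 4.15
eef_pos: [0.4429, -0.2769, 0.1328]
ee_rot: [-1.954, -2.46, -0.0]
wrist_force: [1.2, -0.0, -2.1]
finger_gap: 0.0157
```

```bash
python3 -c "
from h import *
go([546.5,-48,130],-2.5)"
```

```text
t 4.15 tcp [ 442.9 -276.9  132.8] yaw 13.1 q6 -0.85 F [ 1.2 -0.  -2.1] gap 15.7
turn [-0.    -0.     0.272] turn [ 1.00e-03 -0.00e+00 -2.87e+00] shift cm [19.95 15.27  0.29]
```

Request:
{"method": "carry_out", "body": {
  "targets": [
    [3,2.3,0.3,0,0,0.1,0.5],
    [7,5.3,0.3,0,0,0.2,0.5],
    [11,8.4,0.3,0,0,0.272,0.5],
    [15,11.5,0.3,0,0,0.272,0.5],
    [18,13.8,0.3,0,0,0.272,0.5]
  ]
}}

```text
time_s: 4.65
eef_pos: [0.5374, -0.0679, 0.1289]
ee_rot: [-2.268, -2.173, -0.001]
wrist_force: [0.2, -0.2, -1.9]
finger_gap: 0.015
```

Request:
{"method": "carry_out", "body": {
  "targets": [
    [1.0,1.4,0,0,0,0,0.5],
    [1.5,2.0,0,0,0,0,0.5],
    [1.5,2.0,0,0,0,0,0.5],
    [1.5,2.0,0,0,0,0,0.5],
    [1.5,2.0,0,0,0,0,0.5]
  ]
}}

```text
time_s: 5.15
eef_pos: [0.5569, -0.0576, 0.1285]
ee_rot: [-2.271, -2.17, 0.001]
wrist_force: [0.4, 0.6, -2.3]
finger_gap: 0.0156
```

```bash
python3 -c "
from h import *
go([546.5,-48,130],-2.5)
snap('wrist','w2')"
```

```text
t 5.15 tcp [556.9 -57.6 128.5] yaw -2.6 q6 -0.12 F [ 0.4  0.6 -2.3] gap 15.6
turn [-0.     0.    -0.002] turn [0.   0.   3.14] shift cm [ 0.91 -1.09 -0.15]
```

View pics/w2.png

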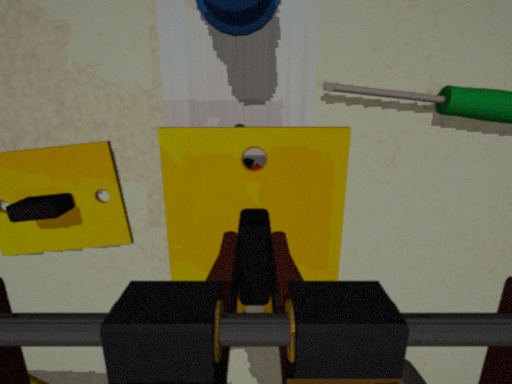

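Request:
{"method": "carry_out", "body": {
  "targets": [
    [-1.0,-0.5,1.0,0,0,0,0.5],
    [-2.7,-1.1,2.5,0,0,0,0.5],
    [-2.7,-1.1,3.3,0,0,0,0.5],
    [-2.7,-1.1,3.3,0,0,0,0.5],
    [-2.7,-1.1,3.3,0,0,0,0.5]
  ]
}}

```text
time_s: 5.7
eef_pos: [0.5452, -0.083, 0.0955]
ee_rot: [-2.27, -2.171, -0.0]
wrist_force: [-0.6, -0.4, -2.2]
finger_gap: 0.016
```

```bash
python3 -c "
from h import *
go([546.5,-85,95],-2.5)
c=snap('wrist','w3')
cv2.imwrite('pics/w3c.png',cv2.resize(c['pixels'][0:260,130:390,::-1],(600,600),interpolation=cv2.INTER_CUBIC))"
```

```text
t 5.7 tcp [545.2 -83.   95.5] yaw -2.5 q6 -0.17 F [-0.6 -0.4 -2.2] gap 16.0
turn [-0.    -0.    -0.001] turn [-0.     0.     3.141] shift cm [-0.19  0.14  0.05]
```

View pics/w3c.png

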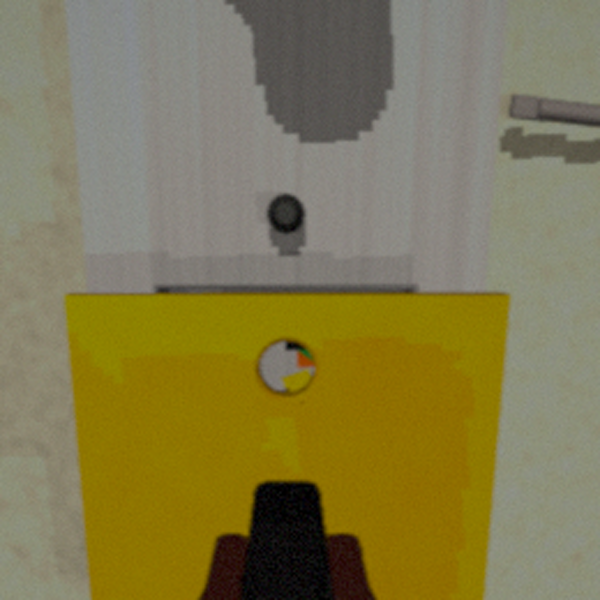

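```bash
python3 -c "
from h import *
c=dict(np.load('pics/w3.npz'));q=lambda u,v,z:pix(c,130+u/600*260,v/600*260,z)
pin=q(287,212,63);hole=q(287,366,89.8);print('pin',pin,'hole',hole)
d=lambda a,b:np.degrees(np.arctan2((a-b)[1],(a-b)[0]))
print('block L',d(q(67,0,50),q(85,290,50)),'R',d(q(508,0,50),q(486,290,50)))
print('lid L',d(q(67,294,90),q(92,600,90)),'R',d(q(508,294,90),q(485,600,90)),'front',d(q(67,294,90),q(508,294,90)))
print('mid block',(q(77,145,50)+q(497,145,50))/2,'mid lid',(q(80,440,90)+q(497,440,90))/2)
go()"
```

```text
pin [550.7   0.7  63. ] hole [549.1 -33.6  89.8]
block L 86.43377070064972 R 87.48934625173416
lid L 87.15255646032531 R 88.05089584018265 front 177.3921767186377
mid block [551.55  17.6   50.  ] mid lid [548.7  -51.35  90.  ]
t 5.75 tcp [545.6 -82.9  96. ] yaw -2.5 q6 -0.17 F [ 0.   0.5 -3. ] gap 15.9
turn [ 0.001 -0.     0.   ] turn [ 0.001 -0.     0.   ]
```

Request:
{"method": "carry_out", "body": {
  "targets": [
    [1.7,0,0,0,0,0,0.5],
    [3.43,0,0,0,0,0,0.5],
    [3.43,0,1.0,0,0,0,0.5],
    [3.43,0,1.8,0,0,0,0.5],
    [3.43,0,1.8,0,0,0,0.5]
  ]
}}

```text
time_s: 6.25
eef_pos: [0.5459, -0.049, 0.0755]
ee_rot: [-2.268, -2.171, 0.003]
wrist_force: [0.3, -1.3, -2.9]
finger_gap: 0.0156
```

```bash
python3 -c "
from h import *
go([547.1,-48.6,62],-2.5)
c=snap('wrist','w4')
cv2.imwrite('pics/w4c.png',cv2.resize(c['pixels'][60:260,155:355,::-1],(600,600),interpolation=cv2.INTER_CUBIC))"
```

```text
t 6.25 tcp [545.9 -49.   75.5] yaw -2.5 q6 -0.11 F [ 0.3 -1.3 -2.9] gap 15.6
turn [-0.003  0.    -0.   ] turn [0.    0.005 3.141] shift cm [0.05 0.12 1.35]
```

View pics/w4c.png

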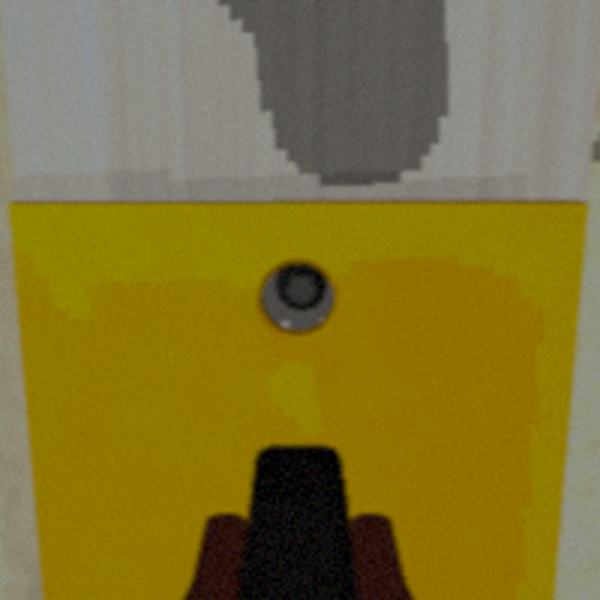

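The pin tip shows inside the hole: pin at crop (302,288), hole at (298,297).

```bash
python3 -c "
from h import *
c=dict(np.load('pics/w4.npz'));q=lambda u,v,z:pix(c,155+u/3,60+v/3,z)
print(q(302,288,63.5)-q(298,297,70))
go()"
```

```text
[ 0.7  0.5 -6.5]
t 6.3 tcp [546.1 -49.1  76.3] yaw -2.5 q6 -0.11 F [ 0.4 -0.5 -2. ] gap 15.8
turn [-0.002  0.     0.   ] turn [-0.002  0.     0.   ]
```

Close; correct by 0.5 mm in each direction and descend gently.

Request:
{"method": "carry_out", "body": {
  "targets": [
    [0.05,0.06,0,0,0,0,0.5],
    [0.05,0.06,0.3,0,0,0,0.5],
    [0.05,0.06,0.6,0,0,0,0.5],
    [0.05,0.06,0.9,0,0,0,0.5],
    [0.05,0.06,0.9,0,0,0,0.5]
  ]
}}

```text
time_s: 6.8
eef_pos: [0.5471, -0.0483, 0.0678]
ee_rot: [-2.269, -2.171, 0.001]
wrist_force: [0.6, -0.4, -1.9]
finger_gap: 0.0157
```

Request:
{"method": "carry_out", "body": {
  "targets": [
    [0,0,0.15,0,0,0,0.5],
    [0,0,0.3,0,0,0,0.5],
    [0,0,0.45,0,0,0,0.5],
    [0,0,0.55,0,0,0,0.5],
    [0,0,0.55,0,0,0,0.5]
  ]
}}

```text
time_s: 7.3
eef_pos: [0.5473, -0.0483, 0.0628]
ee_rot: [-2.27, -2.172, 0.0]
wrist_force: [-0.2, -0.6, -2.8]
finger_gap: 0.0164
```

Request:
{"method": "carry_out", "body": {
  "targets": [
    [0,0,0.1,0,0,0,0.5],
    [0,0,0.2,0,0,0,0.5],
    [0,0,0.2,0,0,0,0.5],
    [0,0,0.2,0,0,0,3],
    [0,0,0.2,0,0,0,5]
  ]
}}

```text
time_s: 7.8
eef_pos: [0.5477, -0.0483, 0.0612]
ee_rot: [2.269, 2.172, 0.001]
wrist_force: [-1.1, 0.4, -0.2]
finger_gap: 0.0285
```

Request:
{"method": "carry_out", "body": {
  "targets": [
    [0,0,0,0,0,0,5],
    [0,0,0,0,0,0,5],
    [0,0,-1,0,0,0,5],
    [0,0,-5,0,0,0,5],
    [0,0,-10,0,0,0,5]
  ]
}}

```text
time_s: 8.3
eef_pos: [0.546, -0.0481, 0.1601]
ee_rot: [-2.267, -2.169, 0.005]
wrist_force: [0.8, 0.1, 0.4]
finger_gap: 0.05
```

```bash
python3 -c "
from h import *
go()
c=snap('wrist','w5')
cv2.imwrite('pics/w5.png',cv2.resize(c['pixels'][:,:,::-1],(800,600),interpolation=cv2.INTER_CUBIC))
W=cloud(c); hsv=cv2.cvtColor(c['pixels'],cv2.COLOR_RGB2HSV);y=(hsv[...,0]>20)&(hsv[...,0]<35)&(hsv[...,1]>180)&(W[...,2]>.03)
P=W[y]; A=np.c_[P[:,:2],np.ones(len(P))]; print(np.linalg.lstsq(A,P[:,2],rcond=None)[0],np.median(P,0))
from m import rect; print(rect(W,y))"
```

```text
t 8.3 tcp [546.  -48.1 160.1] yaw -2.5 q6 -0.11 F [0.8 0.1 0.4] gap 50.0
turn [-0.005 -0.001 -0.   ] turn [-0.005 -0.001 -0.   ] [0.01133831 0.11194745 0.06679803] [ 0.54844839 -0.03441943  0.05655461]
(array([501.7, -60.3]), array([261.2, 181.4]), 34.3, np.float64(56.6))
```

View pics/w5.png

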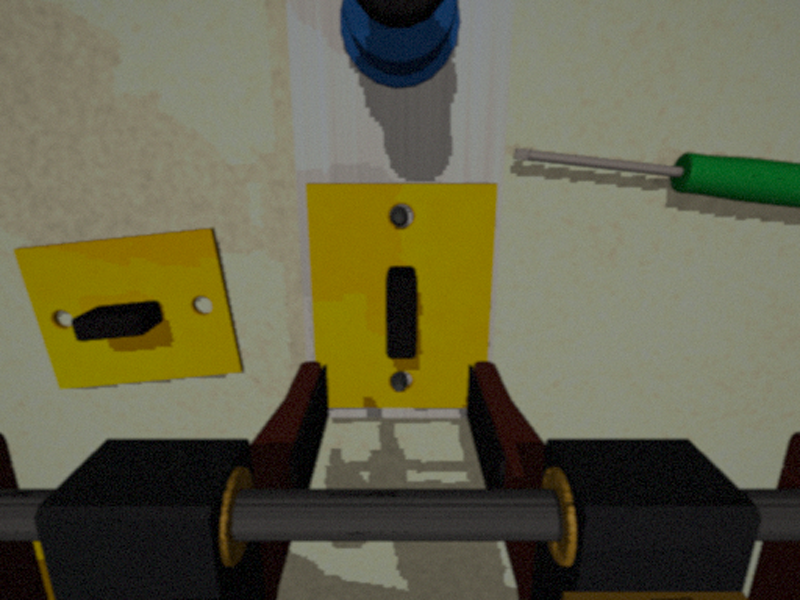

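The lid is home: its top is at about 56.6 mm and both pins show in the holes at (400,215) and (400,380). Now the crank.

Request:
{"method": "carry_out", "body": {
  "targets": [
    [0,0,-5,0,0,0,6],
    [0,0,-10,0,0,0,6],
    [3,0,-13,0,0,0,6],
    [6,0,-13,0,0,0,6],
    [6,0,-13,0,0,0,6]
  ]
}}

```text
time_s: 8.85
eef_pos: [0.5505, 0.0143, 0.2935]
ee_rot: [2.264, 2.174, 0.006]
wrist_force: [0.8, -0.3, -0.1]
finger_gap: 0.0598
```

```bash
python3 -c "
from h import *
c=snap('wrist','w6')
go()
cv2.imwrite('pics/w6c.png',cv2.resize(c['pixels'][0:260,130:390,::-1],(600,600),interpolation=cv2.INTER_CUBIC))
W=cloud(c); hsv=cv2.cvtColor(c['pixels'],cv2.COLOR_RGB2HSV)
m=(W[...,2]>.14)&(W[...,1]>.04)&(W[...,2]<.24)&(W[...,0]>.45)&(W[...,0]<.65)
for lo,hi in ((.12,.145),(.145,.195),(.195,.215)):
  k=(W[...,2]>lo)&(W[...,2]<hi)&(W[...,1]>.04)&(W[...,0]>.48)&(W[...,0]<.63)
  if k.any():
    v,u=np.where(k);print(lo,k.sum(),W[k].mean(0).round(4),W[k].min(0).round(3),W[k].max(0).round(3),u.mean(),v.mean())
"
```

```text
t 8.9 tcp [550.2  12.8 292.1] yaw -2.4 q6 0.0 F [ 0.3 -0.5 -0.9] gap 59.9
turn [ 0.002  0.    -0.   ] turn [ 0.002  0.    -0.   ] 0.12 1603 [0.5534 0.1015 0.1375] [0.538 0.075 0.125] [0.572 0.135 0.145] 250.849656893325 90.7854023705552
0.145 625 [0.5481 0.1328 0.1791] [0.534 0.09  0.145] [0.559 0.151 0.186] 242.1648 48.0128
0.195 429 [0.5468 0.1395 0.2063] [0.539 0.132 0.202] [0.554 0.147 0.209] 238.7925407925408 32.526806526806524
```

View pics/w6c.png

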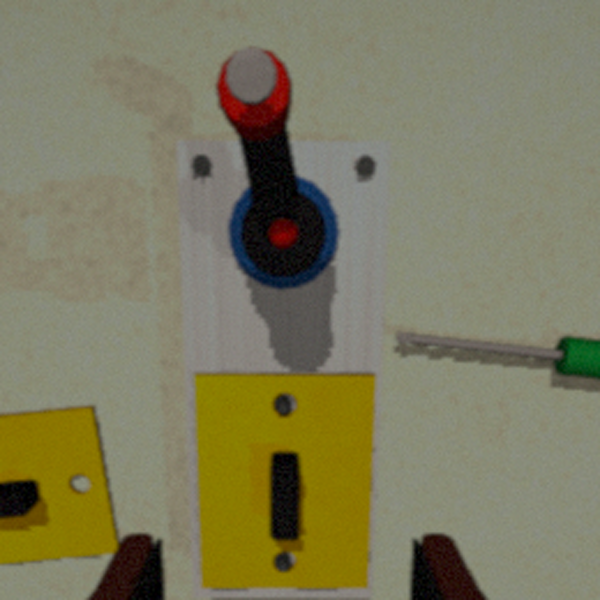

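```bash
python3 -c "
from h import *
c=dict(np.load('pics/w6.npz'))
print('head',pix(c,130+283*.4333,233*.4333,140),'cap',pix(c,130+251*.4333,76*.4333,206))
go([546,139.3,152],-2.5)
"
```

```text
head [554.7  92.3 140. ] cap [546.8 139.3 206. ]
t 8.9 tcp [550.2  12.8 292.1] yaw -2.4 q6 0.0 F [ 0.3 -0.5 -0.9] gap 59.9
turn [0.002 0.    0.002] turn [-0.000e+00  3.000e-03 -3.139e+00] shift cm [12.62 -0.97 14.  ]
```

Request:
{"method": "carry_out", "body": {
  "targets": [
    [4,-0.3,0,0,0,0,6],
    [8,-0.6,0,0,0,0,6],
    [12.6,-0.95,0,0,0,0,6],
    [12.6,-0.95,3,0,0,0,6],
    [12.6,-0.95,6,0,0,0,6]
  ]
}}

```text
time_s: 9.4
eef_pos: [0.5463, 0.1384, 0.2305]
ee_rot: [2.267, 2.173, 0.001]
wrist_force: [-0.1, -0.9, -0.7]
finger_gap: 0.0602
```

```bash
python3 -c "
from h import *
go([546,139.3,152],-2.5)
"
```

```text
t 9.4 tcp [546.3 138.4 230.5] yaw -2.4 q6 0.23 F [-0.1 -0.9 -0.7] gap 60.2
turn [0.001 0.    0.001] turn [-0.00e+00  2.00e-03 -3.14e+00] shift cm [ 0.09 -0.05  7.85]
```

Request:
{"method": "carry_out", "body": {
  "targets": [
    [0.1,-0.05,2.5,0,0,0,6],
    [0.1,-0.05,5,0,0,0,6],
    [0.1,-0.05,7,0,0,0,6],
    [0.1,-0.05,7.8,0,0,0,6],
    [0.1,-0.05,7.8,0,0,0,6]
  ]
}}

```text
time_s: 9.9
eef_pos: [0.545, 0.1381, 0.1513]
ee_rot: [-2.269, -2.17, 0.005]
wrist_force: [0.1, -0.6, 0.2]
finger_gap: 0.0599
```

Request:
{"method": "carry_out", "body": {
  "targets": [
    [0,0,0,0,0,0,4],
    [0,0,0,0,0,0,2],
    [0,0,0,0,0,0,1],
    [0,0,0,0,0,0,1],
    [0,0,0,0,0,0,1]
  ],
  "force": 20
}}

```text
time_s: 10.4
eef_pos: [0.5457, 0.139, 0.1534]
ee_rot: [2.27, 2.172, 0.001]
wrist_force: [1.6, 0.2, -0.0]
finger_gap: 0.0246
```

Request:
{"method": "carry_out", "body": {
  "targets": [
    [0,0,0,0,0,0,1],
    [0,0,0,0,0,0,1],
    [0,0,0,0,0,0,1],
    [0,0,0,0,0,0,1],
    [0,0,0,0,0,0,1]
  ]
}}

```text
time_s: 10.9
eef_pos: [0.5457, 0.1391, 0.153]
ee_rot: [-2.27, -2.172, -0.0]
wrist_force: [-0.1, 1.4, 0.3]
finger_gap: 0.0242
```

```bash
cat >> h.py <<'E'
C=np.array([553.8,92.1])
def arc(steps,z=None,C=C,r=48.):
    """shifts (cm, tool) to advance by world angles steps (deg, +=anticlockwise) from the measured pose"""
    s=bot.observe();M=R.from_rotvec(s['ee_rot']).as_matrix();p=s['eef_pos']*1000
    a0=np.degrees(np.arctan2(p[1]-C[1],p[0]-C[0]));go();print('angle',a0.round(1),'r',np.hypot(*(p[:2]-C)).round(1))
    for k in steps:
        a=np.radians(a0+k);q=np.r_[C+r*np.array([np.cos(a),np.sin(a)]),p[2]]
        print(k,(M.T@(q-p)/10).round(2)[:2])
E
python3 -c "
from h import *
snap('scene','s1')
arc([7,14,21,28,35])"
```

```text
t 10.95 tcp [545.7 139.  153. ] yaw -2.5 q6 0.23 F [0.8 0.7 0.4] gap 24.7
turn [ 0. -0.  0.] turn [ 0. -0.  0.] angle 99.8 r 47.6
7 [-0.12 -0.57]
14 [-0.35 -1.11]
21 [-0.64 -1.62]
28 [-0.99 -2.09]
35 [-1.4  -2.51]
```

```bash
cat >> h.py <<'E'
def head(c):
    W=cloud(c);d=np.hypot(W[...,0]*1000-C[0]-1,W[...,1]*1000-C[1])
    hsv=cv2.cvtColor(c['pixels'],cv2.COLOR_RGB2HSV)
    k=(d<16)&(W[...,2]>.105)&(W[...,2]<.16);z=W[k][:,2]*1000
    red=((hsv[...,0]<8)|(hsv[...,0]>172))&(hsv[...,1]>120); red[:193]=0;red[210:]=0;red[:,:270]=0;red[:,294:]=0
    v,u=np.where(red)
    print('head n',k.sum(),'z pct',np.percentile(z,[50,80,90]).round(1),'red dot',len(v),u.mean().round(2),v.mean().round(2))
E
python3 -c "
from h import *
for f in ('s0','s1'):
    c=dict(np.load('pics/'+f+'.npz'));head(c)
cv2.imwrite('pics/s1c.png',cv2.resize(c['pixels'][140:260,200:360,::-1],(800,600),interpolation=cv2.INTER_CUBIC))"
```

```text
head n 110 z pct [138. 140. 141.] red dot 31 281.65 200.19
head n 116 z pct [137.8 140.  141.4] red dot 30 281.83 200.57
```

View pics/s1c.png

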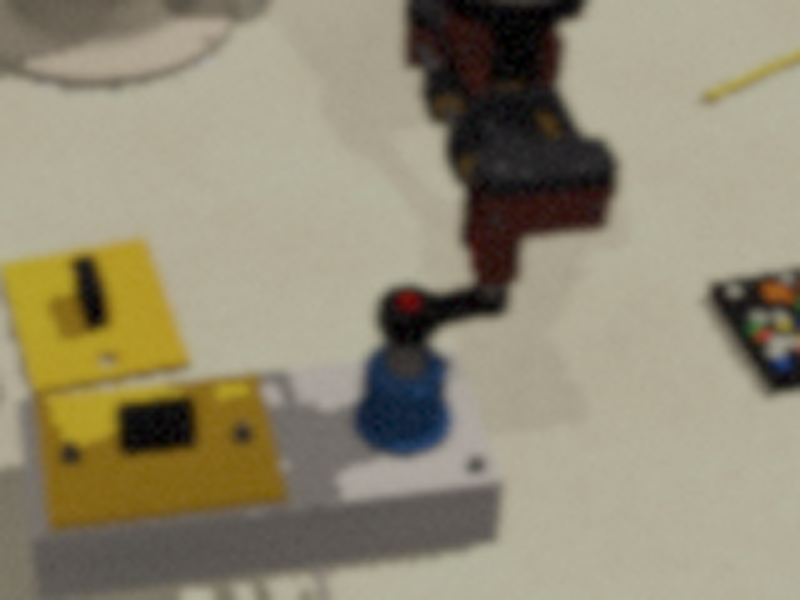

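Request:
{"method": "carry_out", "body": {
  "targets": [
    [-0.12,-0.57,0,0,0,0,1],
    [-0.35,-1.11,0,0,0,0,1],
    [-0.64,-1.62,0,0,0,0,1],
    [-0.99,-2.09,0,0,0,0,1],
    [-1.4,-2.51,0,0,0,0,1]
  ]
}}

```text
time_s: 11.45
eef_pos: [0.5193, 0.1261, 0.1531]
ee_rot: [-2.269, -2.172, -0.0]
wrist_force: [1.6, 0.6, -0.1]
finger_gap: 0.0248
```

```bash
python3 -c "
from h import *
head(snap('scene','s2'))
arc([7,14,21,28,35])"
```

```text
head n 117 z pct [138.8 140.9 141.6] red dot 28 282.0 199.68
t 11.5 tcp [518.8 125.5 153.1] yaw -2.5 q6 0.22 F [-1.5  0.1 -0.1] gap 24.7
turn [-0.001  0.     0.   ] turn [-0.001  0.     0.   ] angle 136.4 r 48.4
7 [-0.49 -0.33]
14 [-0.99 -0.63]
21 [-1.53 -0.86]
28 [-2.09 -1.03]
35 [-2.67 -1.13]
```

The scene view shows the lid flat on the block and the fingers closed on the sleeve. The crank follows the gripper, and the head is rising as expected.

Request:
{"method": "carry_out", "body": {
  "targets": [
    [-0.49,-0.33,0,0,0,0,1],
    [-0.99,-0.63,0,0,0,0,1],
    [-1.53,-0.86,0,0,0,0,1],
    [-2.09,-1.03,0,0,0,0,1],
    [-2.67,-1.13,0,0,0,0,1]
  ]
}}

```text
time_s: 12.0
eef_pos: [0.5055, 0.0999, 0.1522]
ee_rot: [-2.266, -2.17, 0.005]
wrist_force: [-5.8, 2.1, 0.4]
finger_gap: 0.0247
```

```bash
python3 -c "
from h import *
head(snap('scene','s3'))
arc([5,10,15,20,25])"
```

```text
head n 110 z pct [139.2 141.  142.6] red dot 32 281.38 199.38
t 12.05 tcp [505.3  98.8 152.2] yaw -2.5 q6 0.17 F [-7.3 -0.2  0.5] gap 24.4
turn [-0.005  0.001  0.   ] turn [-0.005  0.001  0.   ] angle 172.1 r 49.0
5 [-0.43  0.08]
10 [-0.85  0.09]
15 [-1.26  0.14]
20 [-1.67  0.23]
25 [-2.07  0.35]
```

```bash
sed -i 's/C=np.array(\[553.8,92.1\])/C=np.array([552.5,92.1])/;s/-C\[0\]-1,/-C[0]-2.3,/' h.py; python3 -c "
from h import *
arc([6,12,18,24,30])"
```

```text
t 12.05 tcp [505.3  98.8 152.2] yaw -2.5 q6 0.17 F [-7.3 -0.2  0.5] gap 24.4
turn [-0.005  0.001  0.   ] turn [-0.005  0.001  0.   ] angle 171.9 r 47.7
6 [-0.5  -0.05]
12 [-1.   -0.02]
18 [-1.5   0.06]
24 [-1.98  0.19]
30 [-2.45  0.37]
```

Request:
{"method": "carry_out", "body": {
  "targets": [
    [-0.5,-0.13,0,0,0,0,1],
    [-1.0,-0.12,0,0,0,0,1],
    [-1.5,-0.04,0,0,0,0,1],
    [-1.98,0.09,0,0,0,0,1],
    [-2.45,0.27,0,0,0,0,1]
  ]
}}

```text
time_s: 12.55
eef_pos: [0.5078, 0.0744, 0.1523]
ee_rot: [-2.269, -2.17, 0.005]
wrist_force: [-5.6, -0.3, -1.0]
finger_gap: 0.0248
```

```bash
python3 -c "
from h import *
head(snap('scene','s4'))
arc([6,12,18,24,30])"
```

```text
head n 89 z pct [133.1 134.4 135.8] red dot 27 281.22 201.44
t 12.6 tcp [508.2  73.6 152.3] yaw -2.6 q6 0.12 F [-5.7 -2.8  0. ] gap 24.4
turn [-0.003  0.002  0.   ] turn [-0.003  0.002  0.   ] angle -157.4 r 48.0
6 [-0.44  0.24]
12 [-0.86  0.52]
18 [-1.24  0.85]
24 [-1.59  1.21]
30 [-1.9   1.61]
```

It dropped: the head went from 139.2 to 133.1. Hold, lower a little, and recheck.

Request:
{"method": "carry_out", "body": {
  "targets": [
    [0,-0.05,0.1,0,0,0,1],
    [0,-0.05,0.3,0,0,0,1],
    [0,-0.05,0.5,0,0,0,1],
    [0,-0.05,0.5,0,0,0,1],
    [0,-0.05,0.5,0,0,0,1]
  ]
}}

```text
time_s: 13.1
eef_pos: [0.508, 0.0742, 0.1476]
ee_rot: [-2.271, -2.171, 0.004]
wrist_force: [-5.1, -2.1, -0.2]
finger_gap: 0.0246
```

```bash
python3 -c "
from h import *
for i in range(3): head(snap('scene','s5%d'%i))
arc([-9,-18,-27,-36,-45])"
```

```text
head n 96 z pct [132.7 134.6 135.8] red dot 30 281.2 201.87
head n 101 z pct [132.9 134.5 135.5] red dot 28 281.61 201.93
head n 100 z pct [132.3 134.1 136.2] red dot 30 280.87 201.87
t 13.25 tcp [508.   74.2 147.6] yaw -2.6 q6 0.12 F [-5.3 -2.6  0.2] gap 24.2
turn [-0.002  0.002  0.   ] turn [-0.002  0.002  0.   ] angle -158.1 r 48.0
-9 [ 0.71 -0.26]
-18 [ 1.45 -0.4 ]
-27 [ 2.2  -0.43]
-36 [ 2.95 -0.34]
-45 [ 3.67 -0.13]
```

```bash
sed -i 's/C=np.array(\[552.5,92.1\])/C=np.array([551.9,91.8])/;s/-C\[0\]-2.3,/-C[0]-2.9,/' h.py; python3 -c "
from h import *
arc([-12,-24,-36,-48,-60],r=48.5)"
```

```text
t 13.25 tcp [508.   74.2 147.6] yaw -2.6 q6 0.12 F [-5.3 -2.6  0.2] gap 24.2
turn [-0.002  0.002  0.   ] turn [-0.002  0.002  0.   ] angle -158.1 r 47.3
-12 [ 0.91 -0.43]
-24 [ 1.92 -0.54]
-36 [ 2.93 -0.44]
-48 [ 3.9  -0.14]
-60 [4.78 0.36]
```

Request:
{"method": "carry_out", "body": {
  "targets": [
    [0.91,-0.43,0,0,0,0,1],
    [1.92,-0.54,0.02,0,0,0,1],
    [2.93,-0.44,0.04,0,0,0,1],
    [3.9,-0.14,0.07,0,0,0,1],
    [4.78,0.36,0.1,0,0,0,1]
  ]
}}

```text
time_s: 13.75
eef_pos: [0.516, 0.1228, 0.1477]
ee_rot: [2.267, 2.168, 0.002]
wrist_force: [6.9, -7.7, 0.3]
finger_gap: 0.0248
```

```bash
python3 -c "
from h import *
head(snap('scene','s6'))
arc([-12,-24,-36,-48,-60])"
```

```text
head n 98 z pct [131.8 133.5 134.8] red dot 34 281.56 201.85
t 13.8 tcp [516.8 123.7 147.5] yaw -2.5 q6 0.22 F [ 6.9 -3.8 -0.3] gap 24.7
turn [ 0.005  0.001 -0.   ] turn [ 0.005  0.001 -0.   ] angle 137.7 r 47.4
-12 [0.74 0.67]
-24 [1.27 1.52]
-36 [1.62 2.46]
-48 [1.76 3.46]
-60 [1.7  4.46]
```

Request:
{"method": "carry_out", "body": {
  "targets": [
    [0.7,0.72,0.03,0,0,0,1],
    [1.22,1.56,0.05,0,0,0,1],
    [1.57,2.49,0.08,0,0,0,1],
    [1.71,3.48,0.1,0,0,0,1],
    [1.65,4.48,0.13,0,0,0,1]
  ]
}}

```text
time_s: 14.3
eef_pos: [0.5601, 0.139, 0.1454]
ee_rot: [-2.266, -2.172, -0.001]
wrist_force: [-2.0, 1.4, -0.6]
finger_gap: 0.0246
```

```bash
python3 -c "
from h import *
arc([-12,-24,-36,-48,-60])"
```

```text
t 14.3 tcp [560.1 139.  145.4] yaw -2.4 q6 0.23 F [-2.   1.4 -0.6] gap 24.6
turn [-0.001 -0.002 -0.   ] turn [-0.001 -0.002 -0.   ] angle 80.1 r 47.9
-12 [-0.22  0.98]
-24 [-0.65  1.88]
-36 [-1.26  2.68]
-48 [-2.03  3.33]
-60 [-2.91  3.81]
```

Request:
{"method": "carry_out", "body": {
  "targets": [
    [-0.22,0.98,0.02,0,0,0,1],
    [-0.65,1.88,0.04,0,0,0,1],
    [-1.26,2.68,0.06,0,0,0,1],
    [-2.03,3.33,0.08,0,0,0,1],
    [-2.91,3.81,0.1,0,0,0,1]
  ]
}}

```text
time_s: 14.8
eef_pos: [0.5982, 0.1067, 0.145]
ee_rot: [2.269, 2.172, 0.004]
wrist_force: [1.5, 2.3, -0.3]
finger_gap: 0.0246
```

```bash
python3 -c "
from h import *
arc([-12,-24,-36,-48,-60])"
```

```text
t 14.8 tcp [598.2 106.7 145. ] yaw -2.5 q6 0.16 F [ 1.5  2.3 -0.3] gap 24.6
turn [ 0.002 -0.001  0.   ] turn [ 0.002 -0.001  0.   ] angle 17.8 r 48.6
-12 [-0.99  0.19]
-24 [-2.    0.23]
-36 [-2.99  0.06]
-48 [-3.92 -0.31]
-60 [-4.75 -0.87]
```

Request:
{"method": "carry_out", "body": {
  "targets": [
    [-0.99,0.23,0.03,0,0,0,1],
    [-2.0,0.26,0.05,0,0,0,1],
    [-2.99,0.1,0.08,0,0,0,1],
    [-3.92,-0.28,0.1,0,0,0,1],
    [-4.75,-0.87,0.13,0,0,0,1]
  ]
}}

```text
time_s: 15.3
eef_pos: [0.5867, 0.0577, 0.1437]
ee_rot: [2.269, 2.169, 0.001]
wrist_force: [2.5, -1.3, 0.5]
finger_gap: 0.0245
```

```bash
python3 -c "
from h import *
head(snap('scene','s7'))
arc([-12,-24,-36,-48,-60])"
```

```text
head n 35 z pct [125.3 128.  128.5] red dot 174 279.09 201.66
t 15.35 tcp [585.5  56.7 143.7] yaw -2.6 q6 0.09 F [ 3.1 -6.2 -0. ] gap 24.7
turn [ 0.001  0.002 -0.   ] turn [ 0.001  0.002 -0.   ] angle -46.3 r 48.6
-12 [-0.61 -0.81]
-24 [-1.09 -1.69]
-36 [-1.37 -2.65]
-48 [-1.45 -3.65]
-60 [-1.31 -4.65]
```

Request:
{"method": "carry_out", "body": {
  "targets": [
    [-0.66,-0.81,0.03,0,0,0,1],
    [-1.14,-1.69,0.05,0,0,0,1],
    [-1.42,-2.65,0.08,0,0,0,1],
    [-1.5,-3.65,0.1,0,0,0,1],
    [-1.36,-4.65,0.13,0,0,0,1]
  ]
}}

```text
time_s: 15.85
eef_pos: [0.5381, 0.0459, 0.142]
ee_rot: [2.271, 2.168, -0.005]
wrist_force: [0.5, -4.5, 0.7]
finger_gap: 0.0247
```

```bash
python3 -c "
from h import *
head(snap('scene','s8'))
arc([-13,-26,-39,-52,-65])"
```

```text
head n 85 z pct [126.1 127.7 128.6] red dot 29 280.93 203.97
t 15.9 tcp [536.7  46.4 142. ] yaw -2.6 q6 0.07 F [-3.2 -5.7 -0.5] gap 24.7
turn [-0.003  0.003  0.   ] turn [-0.003  0.003  0.   ] angle -108.6 r 47.9
-13 [ 0.4  -1.01]
-26 [ 1.03 -1.89]
-39 [ 1.85 -2.61]
-52 [ 2.8  -3.13]
-65 [ 3.85 -3.42]
```

Request:
{"method": "carry_out", "body": {
  "targets": [
    [0.35,-1.05,0.03,0,0,0,1],
    [0.98,-1.95,0.05,0,0,0,1],
    [1.8,-2.67,0.05,0,0,0,1],
    [2.8,-3.19,0.05,0,0,0,1],
    [3.85,-3.46,0.05,0,0,0,1]
  ]
}}

```text
time_s: 16.4
eef_pos: [0.5047, 0.0889, 0.1414]
ee_rot: [-2.269, -2.171, 0.002]
wrist_force: [0.9, -1.5, -0.9]
finger_gap: 0.0247
```

Request:
{"method": "carry_out", "body": {
  "targets": [
    [0,0,0,0,0,0,1],
    [0,0,0,0,0,0,1],
    [0,0,0,0,0,0,1],
    [0,0,0,0,0,0,1],
    [0,0,0,0,0,0,1]
  ]
}}

```text
time_s: 16.9
eef_pos: [0.5048, 0.089, 0.141]
ee_rot: [-2.266, -2.171, 0.002]
wrist_force: [-5.1, 0.9, 0.2]
finger_gap: 0.0247
```

```bash
python3 -c "
from h import *
for i in range(2): c=snap('scene','s9%d'%i);head(c)
W=cloud(c);W0=cloud(dict(np.load('pics/s0.npz')));
for f in ('s3','s52','s90'):
    c=dict(np.load('pics/'+f+'.npz'));head(c)
cv2.imwrite('pics/s9c.png',cv2.resize(c['pixels'][140:260,200:360,::-1],(800,600),interpolation=cv2.INTER_CUBIC))
arc([0])"
```

```text
head n 88 z pct [124.6 126.2 127.9] red dot 32 281.03 203.91
head n 89 z pct [124.5 126.1 127.1] red dot 31 281.06 203.61
head n 109 z pct [139.3 141.  142.6] red dot 32 281.38 199.38
head n 99 z pct [132.3 134.2 136.2] red dot 30 280.87 201.87
head n 88 z pct [124.6 126.2 127.9] red dot 32 281.03 203.91
t 17.0 tcp [504.8  89.  141. ] yaw -2.4 q6 0.15 F [-6.8  2.1  1.1] gap 24.9
turn [-0.003 -0.001 -0.   ] turn [-0.003 -0.001 -0.   ] angle -176.6 r 47.2
0 [-0.01 -0.08]
```

View pics/s9c.png

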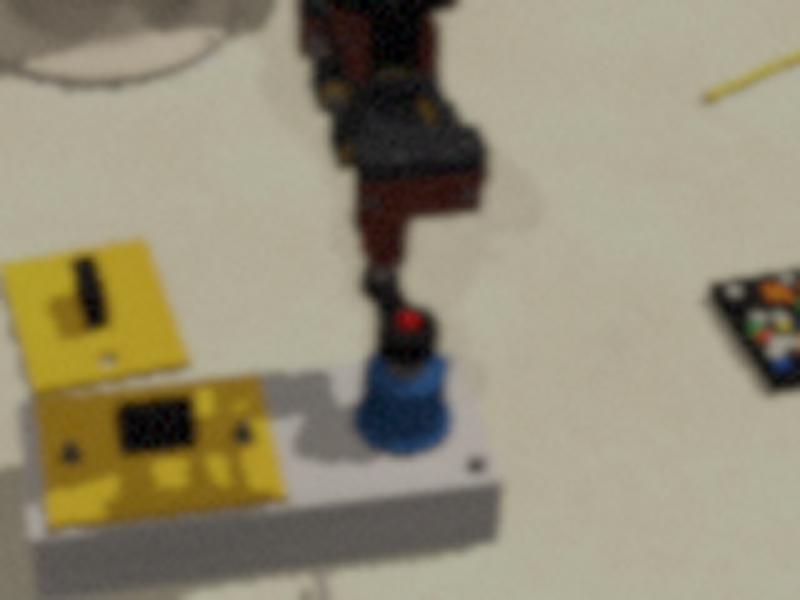

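The screw is at about 16 mm by turn angle and about 15 to 15.5 mm by head height. It is standing still, with the sleeve gripped and the lid still flat. Handing in.

```bash
python3 -c "
from h import *
print(order.hand_in()); go()"
```

```text
the job is handed in; nothing more can be done
None
the job is handed in; nothing more can be done
```

The job is handed in at about 17 s of the 72 s allowed. My own checks show every requirement met, but the hand-in reports no verdict.

- **Lid:** I took the yellow lid farthest from the base and seated it on the two pins. Afterwards its top measured about 56.6 mm against the expected 56, with both pins showing in the holes. It was still flat in the last scene picture. I did not remeasure its horizontal offset after release; before lowering, the pin sat within about 1 mm of the hole centre.
- **Backward turn:** I gripped the red sleeve and turned the crank about 103° backward. The screw dropped somewhere in the last 30° of that, its head falling from about 139.3 to 132.6 mm.
- **Forward turn:** I then turned it about 379° forward, to undo the backward overshoot and add one full turn.
- **Depth:** The turn angle puts the screw about 16 mm down. The head height in the camera gives about 15 to 15.5 mm. They differ by up to about 1 mm, but both are inside 14–18 mm.
- **Grip:** At hand-in the gripper was holding still on the sleeve, set to 20 N with a 24.7 mm finger gap. There was a small sideways force of about 5–7 N on the wrist, because my estimate of the screw's axis was off by about 1 mm.
- **Bystanders:** I kept the arm away from the cup, screwdriver and offcut, and the pictures showed nothing disturbed. I did not measure their positions at the end.

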